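# Line up lamp heat sinks by length on the kitting board

### The job

Line up the four aluminium heat sinks on the four marks of the kitting board in order of length, the longest on the mark next to the yellow bar and the shortest on the mark farthest from it. Centre each one on its mark, fins up and lengthwise along the mark, and let go of it. Leave the small amber bottle standing where it is.

Things in the scene. Friction and masses are not known exactly. Their poses are not given: they have to be found in the camera images.
- sink98: the longest of four loose finned bare-aluminium heat sinks: 98 mm long (its x axis, along the fins), 36 mm wide (y), 36 mm high, 147 g nominal, base plate down, fins up. The outer fins are flat sides to grip across the 36 mm width. Origin: centre of the underside, z up.
- sink82: the second longest of four loose finned bare-aluminium heat sinks: 82 mm long (its x axis, along the fins), 36 mm wide (y), 36 mm high, 123 g nominal, base plate down, fins up. The outer fins are flat sides to grip across the 36 mm width. Origin: centre of the underside, z up.
- sink66: the third longest of four loose finned bare-aluminium heat sinks: 66 mm long (its x axis, along the fins), 36 mm wide (y), 36 mm high, 99 g nominal, base plate down, fins up. The outer fins are flat sides to grip across the 36 mm width. Origin: centre of the underside, z up.
- sink50: the shortest of four loose finned bare-aluminium heat sinks: 50 mm long (its x axis, along the fins), 36 mm wide (y), 36 mm high, 75 g nominal, base plate down, fins up. The outer fins are flat sides to grip across the 36 mm width. Origin: centre of the underside, z up.
- mark_a: the first of four equal marks in one straight row on a fixed thin grey board 124 x 460 mm and 4 mm thick, counted along the marks' common +y axis (90 mm from centre to centre): a fixed black plate with a white field, 112 mm long (its x axis, across the row), 50 mm wide (y), 3 mm thick. Origin: centre of its underside, 4 mm above the table, so its top is 3 mm above the origin.
- mark_b: the second of four equal marks in one straight row on a fixed thin grey board 124 x 460 mm and 4 mm thick, counted along the marks' common +y axis (90 mm from centre to centre): a fixed black plate with a white field, 112 mm long (its x axis, across the row), 50 mm wide (y), 3 mm thick. Origin: centre of its underside, 4 mm above the table, so its top is 3 mm above the origin.
- mark_c: the third of four equal marks in one straight row on a fixed thin grey board 124 x 460 mm and 4 mm thick, counted along the marks' common +y axis (90 mm from centre to centre): a fixed black plate with a white field, 112 mm long (its x axis, across the row), 50 mm wide (y), 3 mm thick. Origin: centre of its underside, 4 mm above the table, so its top is 3 mm above the origin.
- mark_d: the last of four equal marks in one straight row on a fixed thin grey board 124 x 460 mm and 4 mm thick, counted along the marks' common +y axis (90 mm from centre to centre): a fixed black plate with a white field, 112 mm long (its x axis, across the row), 50 mm wide (y), 3 mm thick. Origin: centre of its underside, 4 mm above the table, so its top is 3 mm above the origin.
- yellow_block: fixed yellow bar at one end of the row, 100 mm (x) by 22 mm (y) by 20 mm high, its centre 77 mm from the centre of the end mark beside it. It stands next to mark_a at some starts and next to mark_d at others; a dark grey bar of the same size closes the other end. Origin: centre of its underside, 4 mm above the table.
- amber_bottle: small loose amber glass bottle with a black cap, standing among the heat sinks, 26 mm across, 52 mm high; not to be knocked. Origin: centre of the underside. (A small blue pot and a brass standoff of about its width, both lower, stand there too.)
There are look-alikes about, which are no part of the job. What is shaped like the sink50 but green or pink is not meant.

How it is judged:
By the outcome, as a careful person would: the job done as asked, in the order asked, and still so for the second after the job is handed in, with the robot touching nothing.
It also fails if it takes over 104 s, if anything falls off the work surface, if the arm or the gripper's body presses on something with over 40 N, if the wrist force passes 120 N, or if a joint passes its speed limit or range.

### The arm

A 6-joint arm with a two-finger parallel gripper is mounted at the origin on the work surface. World frame = base frame: x ahead of the robot, y to its left, z up, the work surface at z = 0. Lengths are in mm, angles in degrees, forces in N, time in s.
With the tool pointing down it reaches from about 350 to 850 mm from the base axis. Payload 8.1 kg.
Tool frame: the origin (TCP) lies midway between the tips of the shut fingers; the grasp point (between the pads) lies 19 mm behind it; z points along the fingers, y is the line along which they close (so a half turn about z gives the same grasp; the last joint's range is limited). The gripper opens to 85 mm and grips with 20 to 120 N. Pads are 22 mm wide; open, the fingers measure 114 mm over their backs; the gripper's body (76 mm by 85 mm) begins 54 mm behind the grasp point. The pads swing forward as they close: fully open they stand 13 mm farther back than shut.
Start: joints at [58.533, 7.471, 85.268, -0, 87.261, -4.893], TCP at [268.39, 536.63, 231.292] pointing down, gripper open.
Joint ranges: [-169.43, 169.43], [-51.17, 129.36], [1.28, 143.12], [-76.62, 256.62], [0, 156.53], [-152.29, 152.29]. Speed limits (degrees/s): [136.94, 136.94, 159.86, 180, 180, 180].

### API

Orientations are given as [roll, pitch, yaw] about the fixed x, y, z axes, in that order (R = Rz(yaw) Ry(pitch) Rx(roll)).
In Python, from bench import r gives the robot as it stands.
- The arm moves only by the tool apply_moves, never from a script. Its argument "steps" is a list of rows, each a list of 7 numbers: the opening, from -1 (shut) to 1 (fully open), then the shift along the tool's x, y, z in mm, then the turn, a rotation vector about the tool's x, y, z in units of 5 degrees (1.0 is 5 degrees). A call has exactly 8 rows; each row shifts and turns the commanded pose from where the row before left it, along the tool's axes as they then stand; what a row does not reach is not made up. A row lasts 1/10 s, in which the tool goes at most 50 mm and 8.59 degrees, less where a joint would pass 70% of its speed; a pose out of reach is approached as far as the arm can. A call is refused whole if a number of a shift passes 50 or a number of a turn 1, either way. A call with a gripper value outside its range is refused whole. The fingers move at their own pace and stop on an object; "squeeze" is the grip in N (left out, the last holds). Time passes only in rows, so rows that do not move let the fingers close, or fill a call up. It gives the time, the measured TCP pose, the force, the opening and the grip force at its end, in the units of the state.
- r.sense(): the state, without advancing time (a new reading comes with each control period).
- r.snapshot(name): name is "scene" or "side" or "wrist"; returns a dict with "color" (420x560x3 uint8, blue, green, red), "depth" (420x560 float32, mm along the optical axis (not along the pixel's ray), 0 where there is no reading), "mtx" (3x3 intrinsics, pixels), "T" (4x4, takes a point from camera to world coordinates); the wrist camera has in their place "hand_eye" (4x4, takes a point from camera to tool coordinates, whose origin is the TCP and whose axes are the flange's). Camera axes: x right, y down, z forward; pixel columns grow to the right and rows downward; lengths in mm; the calibration is good to about 2 mm. A picture is of the moment at which its call begins: read the wrist's pose just before it.
- r.hand_in(): hands the job in; it is judged then, once.
The state is a dict: "time": time; "joint_pos": joint angles; "qd": joint speeds; "joint_efforts": joint torques, N m; "tool_pos": TCP position; "tcp_rot": TCP orientation; "ft_force": force on the tool from outside, world axes, zero at the start; "wrist_torque": the same for the moment, N m; "finger_gap": finger opening in mm; "grip_force": force on a finger pad.
Only numpy, scipy, OpenCV 4.12 (cv2) and the standard library are available. Lean on these libraries where they do the work, as an engineer would, in place of code of your own. Each camera call takes 0.05 s, during which the arm holds its last target. There are 200 camera calls.

## Working session

There is one attempt and no reset: what is moved stays moved. The work goes in short steps, Python scripts to look and compute and a tool call to move; the robot and the scene stay as the last step left them, time stands still between calls to the robot, and variables do not carry over. Pictures are saved under pics/ and viewed, at most 14 in all, crops included, and the job is handed in when it is done.

Besides the shell and the picture viewer there is one more tool, called by a JSON object that holds its "method" and its "body". apply_moves: Moves the arm, as the interface text tells. Its arguments: {"type":"object","properties":{"steps":{"type":"array"},"squeeze":{"type":"number"}},"required":["steps"]}

```bash
mkdir -p pics; ls
python3 - <<'E'
from bench import r
import cv2,pickle
print(r.sense())
d={}
for n in ["scene","side","wrist"]:
    s=r.snapshot(n); d[n]=s
    cv2.imwrite(f"pics/{n}0.png",s["color"])
    print(n,s["mtx"].round(1).tolist(),(s["T"] if "T" in s else s["hand_eye"]).round(3).tolist())
pickle.dump(d,open("s0.pkl","wb"))
E
```

```text
pics
{'time': 0.0, 'joint_pos': array([ 5.85334958e+01,  7.51448692e+00,  8.53302866e+01,  6.98827883e-04,
        8.72617136e+01, -4.89244455e+00]), 'qd': array([-0.03453438,  0.07922105,  0.0335066 , -0.00578935,  0.03115373,
       -0.16877046]), 'joint_efforts': array([ 4.79812879e-04, -5.69420743e+01, -5.00532854e+01, -4.15276345e-04,
        1.50992721e-02,  5.72698991e-05]), 'tool_pos': array([268.09123449, 536.15257507, 230.24125794]), 'tcp_rot': array([-1.79893960e+02, -9.77722758e-03,  1.53425897e+02]), 'ft_force': array([-0.13500452,  0.42646421, -0.63942294]), 'wrist_torque': array([ 0.00904388, -0.03942419, -0.05474056]), 'grip_force': 0.0, 'finger_gap': 85.44248964399742}
scene [[410.4, 0.0, 281.2], [0.0, 410.4, 202.0], [0.0, 0.0, 1.0]] [[0.395, 0.596, -0.699, 1087.618], [0.919, -0.258, 0.3, -239.861], [-0.001, -0.76, -0.65, 582.152], [0.0, 0.0, 0.0, 1.0]]
side [[456.2, 0.0, 278.7], [0.0, 456.2, 208.0], [0.0, 0.0, 1.0]] [[1.0, 0.0, 0.013, 474.879], [-0.011, -0.527, 0.85, -902.345], [0.007, -0.85, -0.527, 592.066], [0.0, 0.0, 0.0, 1.0]]
wrist [[342.0, 0.0, 269.1], [0.0, 342.0, 209.3], [0.0, 0.0, 1.0]] [[-0.0, -0.945, -0.328, 83.714], [1.0, -0.001, 0.002, 0.1], [-0.002, -0.328, 0.945, -143.387], [0.0, 0.0, 0.0, 1.0]]
```

View pics/scene0.png

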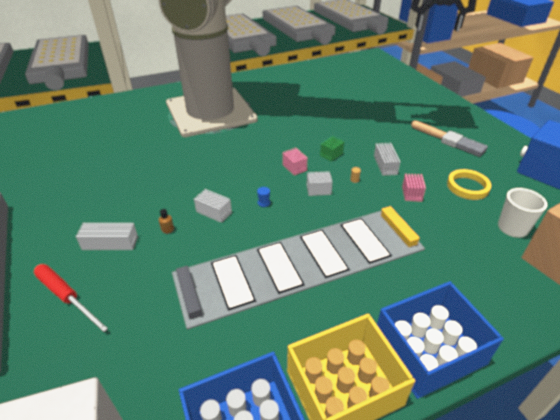

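View pics/side0.png

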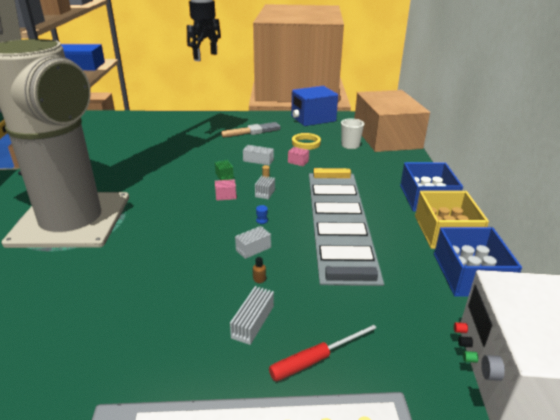

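The scene view shows four bare sinks at about (107,236), (213,205), (319,183) and (387,158). The bottle is at (166,222) and the pot at (264,197). The standoff is at (355,175), and pink and green decoys sit near the last two sinks. The four white marks run from (233,282) to (366,240), with the yellow bar at (400,226). The side view agrees.

```bash
cat > h.py <<'E'
import numpy as np,cv2
from scipy.spatial.transform import Rotation as R
def Tof(s,st=None):
    if "T" in s: return s["T"]
    T=np.eye(4);T[:3,:3]=R.from_euler("xyz",st["tcp_rot"],degrees=True).as_matrix();T[:3,3]=st["tool_pos"]
    return T@s["hand_eye"]
def cast(uv,K,T,z):
    uv=np.atleast_2d(uv).astype(float)
    d=np.c_[uv,np.ones(len(uv))]@np.linalg.inv(K).T@T[:3,:3].T
    return T[:3,3]+d*((z-T[2,3])/d[:,2])[:,None]
def cloud(s,T):
    h,w=s["depth"].shape;u,v=np.meshgrid(np.arange(w),np.arange(h))
    p=np.dstack([u,v,np.ones((h,w))])@np.linalg.inv(s["mtx"]).T*s["depth"][...,None]
    return p@T[:3,:3].T+T[:3,3]
def marks(s,T,z=7):
    c=s["color"].astype(int)
    m=((c.min(2)>185)).astype(np.uint8)
    out=[]
    for k in cv2.findContours(m,cv2.RETR_EXTERNAL,cv2.CHAIN_APPROX_NONE)[0]:
        if cv2.contourArea(k)<150: continue
        p=cast(k[:,0],s["mtx"],T,z)[:,:2].astype(np.float32)
        (x,y),(a,b),g=cv2.minAreaRect(p)
        if a>b: a,b,g=b,a,g+90   # long side b
        if 80<b<125 and 30<a<60: out.append((x,y,a,b,(g+90)%180))
    return sorted(out,key=lambda t:t[1])
E
python3 - <<'E'
from h import *;import pickle
d=pickle.load(open("s0.pkl","rb"))
np.set_printoptions(suppress=True,precision=1)
for n in["scene","side"]:
    s=d[n];T=s["T"];print(n)
    for m in marks(s,T): print(" mark",np.array(m))
    P=cloud(s,T)
    tb=P[(abs(P[...,0]-450)<150)&(abs(P[...,1])<300)&(s["depth"]>0)]
    print(" table z med",np.median(tb[:,2]))
    m=((P[...,2]>14)&(P[...,2]<80)&(P[...,0]>250)&(P[...,0]<800)&(abs(P[...,1])<480)&(s["depth"]>0)).astype(np.uint8)
    k,l,st,ce=cv2.connectedComponentsWithStats(m)
    for i in range(1,k):
        if st[i,4]<40: continue
        q=P[l==i];col=s["color"][l==i].mean(0)
        (x,y),(a,b),g=cv2.minAreaRect(q[q[:,2]>np.percentile(q[:,2],90)-8][:,:2].astype(np.float32))
        print(" ",ce[i],np.array([x,y,a,b,g]),"z",np.percentile(q[:,2],90),"bgr",col)
E
```

```text
scene
 mark [ 407.9 -332.5   34.2   98.9   66.7]
 mark [ 629.  -138.1   42.7  105.1  178.9]
 mark [631.  -48.3  42.7 105.6 178.8]
 mark [632.7  41.7  43.  105.2 178.9]
 mark [634.4 131.6  43.2 105.1 178.8]
 table z med -0.8559102412946231
  [332.1 146.2] [342.2 217.6  39.5  53.2  26.4] z 34.911082597923816 bgr [ 66.9 122.5  51.4]
  [387.2 156.6] [433.3 317.1  36.6  85.1  70.9] z 34.87257640223661 bgr [162.  163.4 161.1]
  [294.8 158.9] [355.3 109.4  54.6  37.8   8.8] z 34.97039334079511 bgr [139.4 118.6 195.9]
  [355.6 172.4] [456.8 216.7  18.5  19.1  61.4] z 29.20651247798329 bgr [ 82.2 144.1 179.8]
  [469.4 182.3] [581.7 437.3  90.2  85.1   0.4] z 17.481434581619784 bgr [ 82.4 218.6 239.2]
  [319.3 181.1] [455.6 123.2  50.2  38.6  70.1] z 35.08158132818873 bgr [171.7 172.8 170.6]
  [414.3 184.9] [548.9 308.9  37.4  55.1  62. ] z 34.82024497812129 bgr [135.3 115.4 190.6]
  [263.5 194.2] [451.8  -7.5  25.6  25.7  32.1] z 35.53529764739051 bgr [171.5  95.7  48.3]
  [522.  209.8] [721.2 430.1  68.2  71.5  22.6] z 72.39934730687825 bgr [172.2 184.6 185.8]
  [212.8 203.1] [ 434.1 -114.7 
[... 1820 characters left out ...]
65170666 bgr [135.1 113.1 190.7]
  [261.1 211.3] [448.   -7.4  23.1  27.9   0.8] z 38.254347726382036 bgr [151.1  79.9  38.6]
  [252.5 238.9] [ 431.6 -114.2   68.1   40.2   37.5] z 38.05939552307857 bgr [157.5 157.9 149.9]
  [258.6 268.1] [ 448.2 -216.5   14.4   13.1   52.2] z 52.80096995479432 bgr [42.2 68.3 82.5]
  [351.  271.3] [ 626.9 -214.9   99.2   25.6    0.6] z 26.45398011589423 bgr [98.6 95.  90. ]
  [251.5 311.7] [ 440.1 -326.   101.1   37.    66.9] z 37.912662815223825 bgr [151.2 151.5 144.3]
  [472.1 340.4] [ 787.7 -406.8  120.7    4.4   84.5] z 73.56800250466112 bgr [71.7 82.4 85.5]
  [307.1 356. ] [ 548.1 -409.3  169.2   23.9   27.3] z 26.922384427700287 bgr [ 73.4  79.7 198.9]
```

The long axes come out at 66.7° for sink98, 161° for sink82, 37° for sink66 and 71° for sink50. The yellow bar stands at mark_d, y≈+132. I'll go above sink82 first and look with the wrist camera.

{"method": "apply_moves", "body": {"steps": [[1,-40,-20,5,0,0,0],[1,-40,-20,5,0,0,0],[1,-40,-20,5,0,0,0],[1,-40,-20,5,0,0,0],[1,-40,-20,5,0,0,0],[1,-44,-21,5,0,0,-0.8],[1,0,0,0,0,0,-0.8],[1,0,0,0,0,0,0]], "squeeze": 40}}

```text
time: 0.95
tool_pos: [433.1, 317.9, 200.8]
tcp_rot: [-180.0, -0.0, 161.3]
ft_force: [-0.2, -0.3, 0.1]
finger_gap: 85.2
grip_force: 0.0
```

```bash
cat >> h.py <<'E'
def sinks(s,T,z=36):
    # grey (unsaturated) bright blobs, outline of the top cast on plane z; base outline is hidden when seen from above
    c=s["color"].astype(int)
    P=cloud(s,T)
    m=((P[...,2]>z-10)&(P[...,2]<z+8)&(s["depth"]>0)).astype(np.uint8)
    m&=((c.max(2)-c.min(2))<40).astype(np.uint8)
    m=cv2.morphologyEx(m,cv2.MORPH_CLOSE,np.ones((7,7),np.uint8))
    out=[]
    for k in cv2.findContours(m,cv2.RETR_EXTERNAL,cv2.CHAIN_APPROX_NONE)[0]:
        if cv2.contourArea(k)<300: continue
        p=cast(k[:,0],s["mtx"],T,z)[:,:2].astype(np.float32)
        (x,y),(a,b),g=cv2.minAreaRect(p)
        if a>b: a,b,g=b,a,g+90
        pz=P[...,2][cv2.drawContours(np.zeros(m.shape,np.uint8),[k],-1,1,-1)>0]
        out.append(np.array([x,y,a,b,(g+90)%180,np.percentile(pz,90)]))
    return out
def look(name=None):
    from bench import r
    np.set_printoptions(suppress=True,precision=1)
    st=r.sense(); s=r.snapshot("wrist"); T=Tof(s,st)
    print("t",round(st["time"],2),st["tool_pos"],st["tcp_rot"],"gap",round(st["finger_gap"],1))
    for q in sinks(s,T): print("sink x,y,w,l,ang,ztop",q)
    for q in sinks(s,T,43): print("  (on-mark height)",q)
    for q in marks(s,T): print("mark",np.array(q))
    if name: cv2.imwrite(f"pics/{name}.png",s["color"])
    return st,s,T
def go(st,tx,ty,tz,yaw):
    a=np.radians(st["tcp_rot"][2]);d=np.array([tx,ty,tz])-st["tool_pos"]
    dy=(yaw-st["tcp_rot"][2]+180)%360-180
    print("tool shift",np.round([d[0]*np.cos(a)+d[1]*np.sin(a),d[0]*np.sin(a)-d[1]*np.cos(a),-d[2]],1),"turn z units",round(-dy/5,2))
E
sed -i 's/(g+90)%180,np/(g+90)%180,np/' h.py
python3 -c "
from h import *
look('w1')"
```

```text
t 0.95 [433.1 317.9 200.8] [-180.    -0.   161.3] gap 85.2
sink x,y,w,l,ang,ztop [454.  126.9  40.7  55.4  71.3  37.2]
sink x,y,w,l,ang,ztop [432.2 318.8  36.1  83.6 160.7  37.4]
  (on-mark height) [452.7 129.9  36.5  51.1  71.3  37.3]
  (on-mark height) [430.8 319.2  35.3  80.8 160.7  37.4]
mark [636.9 131.3  43.4 106.2 178.8]
mark [447.5 555.5  42.2 106.5  22.7]
```

View pics/w1.png

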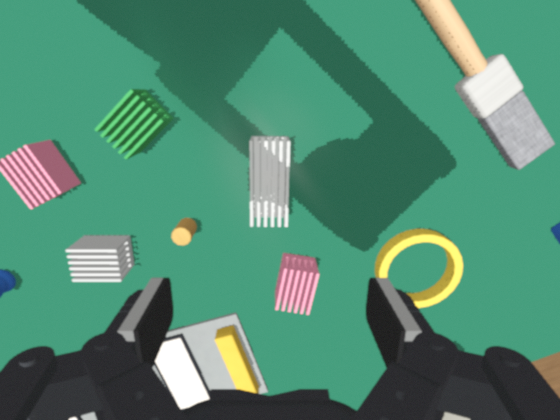

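The wrist view shows sink82 at (270,180) with both sides free for the fingers. Pink, the standoff and the hammer are all clear of it. I'll go down.

{"method": "apply_moves", "body": {"steps": [[0.6,1,0.4,35,0,0,0.1],[0.6,0,0,40,0,0,0],[0.6,0,0,40,0,0,0],[0.6,0,0,35,0,0,0],[0.6,0,0,25,0,0,0],[0.6,0,0,15,0,0,0],[0.6,0,0,4,0,0,0],[0.6,0,0,0,0,0,0]]}}

```text
time: 1.8
tool_pos: [431.6, 320.6, 7.6]
tcp_rot: [180.0, -0.0, 160.9]
ft_force: [-0.5, -0.6, -0.4]
finger_gap: 68.5
grip_force: 0.0
```

{"method": "apply_moves", "body": {"steps": [[-0.6,0,0,0,0,0,0],[-0.6,0,0,0,0,0,0],[-0.6,0,0,0,0,0,0],[-0.6,0,0,0,0,0,0],[-0.6,0,0,0,0,0,0],[-0.6,0,0,0,0,0,0],[-0.6,0,0,0,0,0,0],[-0.6,0,0,0,0,0,0]]}}

```text
time: 2.6
tool_pos: [433.0, 320.7, 9.1]
tcp_rot: [179.9, 0.1, 160.9]
ft_force: [-0.9, -0.3, 5.5]
finger_gap: 35.5
grip_force: 41.6
```

{"method": "apply_moves", "body": {"steps": [[-0.6,0,0,-10,0,0,0],[-0.6,0,0,-20,0,0,0],[-0.6,0,0,-30,0,0,-0.9],[-0.6,0,0,-35,0,0,-0.9],[-0.6,0,0,-35,0,0,-0.9],[-0.6,0,0,-20,0,0,-0.9],[-0.6,0,0,0,0,0,0],[-0.6,0,0,0,0,0,0]]}}

```text
time: 3.4
tool_pos: [431.7, 320.0, 157.5]
tcp_rot: [180.0, 0.0, 178.8]
ft_force: [-0.4, -0.6, -1.7]
finger_gap: 35.2
grip_force: 40.6
```

{"method": "apply_moves", "body": {"steps": [[-0.6,-15,-20,0,0,0,0],[-0.6,-30,-40,0,0,0,0],[-0.6,-35,-46,0,0,0,0],[-0.6,-35,-46,0,0,0,0],[-0.6,-35,-46,0,0,0,0],[-0.6,-34,-46,0,0,0,0],[-0.6,-20,-27,0,0,0,0],[-0.6,0,0,0,0,0,0]]}}

```text
time: 4.2
tool_pos: [613.1, 65.4, 154.5]
tcp_rot: [-179.9, -0.2, 178.5]
ft_force: [0.5, -0.2, -1.4]
finger_gap: 35.4
grip_force: 40.6
```

```bash
python3 -c "
from h import *
look('w2')"
```

```text
t 4.2 [613.1  65.4 154.5] [-179.9   -0.2  178.5] gap 35.4
sink x,y,w,l,ang,ztop [477.4 128.3   7.7  30.8  88.5  37.2]
mark [ 630.4 -138.6   41.2  103.8  178.7]
mark [632.2 -48.3  41.5 102.9 178.8]
```

View pics/w2.png

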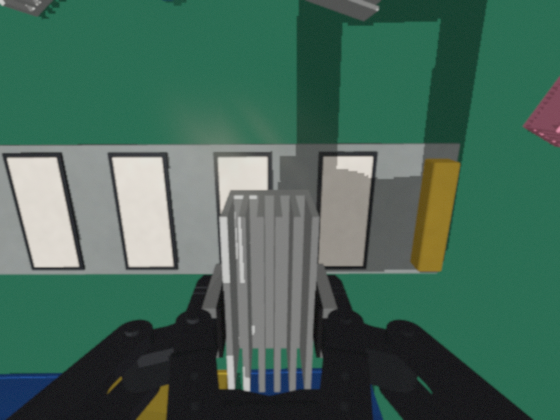

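Sink82 is held square in the fingers. Its top edges are at rows 210 and 390, which puts its centre about 1 mm ahead of the TCP. The marks show at columns 42, 143, 244 and 345, with yellow on the right. I'll align over mark_c.

{"method": "apply_moves", "body": {"steps": [[-0.6,-11,-11.5,0,0,0,0],[-0.6,-11,-11.5,15,0,0,0],[-0.6,0,0,30,0,0,0],[-0.6,0,0,30,0,0,0],[-0.6,0,0,20,0,0,0],[-0.6,0,0,10,0,0,0],[-0.6,0,0,0,0,0,0],[-0.6,0,0,0,0,0,0]]}}

```text
time: 5.05
tool_pos: [634.5, 46.9, 53.0]
tcp_rot: [180.0, 0.0, 179.0]
ft_force: [-0.5, 0.3, -1.7]
finger_gap: 35.5
grip_force: 40.6
```

{"method": "apply_moves", "body": {"steps": [[-0.6,0,-2.5,5,0,0,0],[-0.6,0,-2.5,8,0,0,0],[-0.6,0,0,8,0,0,0],[-0.6,0,0,6,0,0,0],[-0.6,0,0,5,0,0,0],[-0.6,0,0,0,0,0,0],[-0.6,0,0,0,0,0,0],[-0.6,0,0,0,0,0,0]]}}

```text
time: 5.85
tool_pos: [634.4, 41.6, 20.7]
tcp_rot: [180.0, 0.0, 178.9]
ft_force: [-0.1, 0.1, -1.4]
finger_gap: 35.3
grip_force: 40.6
```

{"method": "apply_moves", "body": {"steps": [[-0.6,0,0,2,0,0,0],[-0.6,0,0,1,0,0,0],[-0.6,0,0,1,0,0,0],[-0.6,0,0,1,0,0,0],[-0.6,0,0,0,0,0,0],[-0.6,0,0,0,0,0,0],[-0.6,0,0,0,0,0,0],[-0.6,0,0,0,0,0,0]]}}

```text
time: 6.65
tool_pos: [634.1, 41.5, 16.2]
tcp_rot: [-180.0, 0.0, 178.9]
ft_force: [-3.5, 0.3, 6.5]
finger_gap: 35.3
grip_force: 41.5
```

It touched down at 6.5 N, so I release and rise.

{"method": "apply_moves", "body": {"steps": [[0.4,0,0,0,0,0,0],[0.4,0,0,0,0,0,0],[0.4,0,0,0,0,0,0],[0.4,0,0,0,0,0,0],[0.4,0,0,-10,0,0,0],[0.4,0,0,-30,0,0,0],[0.4,0,0,-45,0,0,0],[0.4,0,0,-45,0,0,0]]}}

```text
time: 7.45
tool_pos: [633.3, 41.5, 146.7]
tcp_rot: [-180.0, -0.1, 178.9]
ft_force: [0.2, 1.0, -0.3]
finger_gap: 59.9
grip_force: 0.0
```

{"method": "apply_moves", "body": {"steps": [[0.4,0,0,-45,0,0,0],[0.4,0,0,-20,0,0,0],[0.4,0,0,0,0,0,0],[0.4,0,0,0,0,0,0],[0.4,0,0,0,0,0,0],[0.4,0,0,0,0,0,0],[0.4,0,0,0,0,0,0],[0.4,0,0,0,0,0,0]]}}

```text
time: 8.25
tool_pos: [633.6, 41.5, 209.3]
tcp_rot: [-180.0, -0.1, 178.9]
ft_force: [-0.6, 0.6, -0.0]
finger_gap: 59.6
grip_force: 0.0
```

```bash
python3 -c "
from h import *
st,s,T=look('w3'); go(st,441,-326.7,200,180+66.7)"
```

```text
t 8.25 [633.6  41.5 209.3] [-180.    -0.1  178.9] gap 59.6
sink x,y,w,l,ang,ztop [879.6 100.   23.7  48.3   1.3  38. ]
sink x,y,w,l,ang,ztop [874.   65.5  23.7  37.9 179.7  38. ]
sink x,y,w,l,ang,ztop [635.6  42.   36.9  85.9 178.9  44.5]
  (on-mark height) [873.2  99.3  22.   45.4   1.3  38.1]
  (on-mark height) [866.9  65.3  23.2  34.6   6.1  38.1]
  (on-mark height) [634.2  42.   36.1  83.1 178.9  44.5]
mark [ 630.3 -138.3   41.2  103.7  178.8]
mark [632.6 -48.1  41.4 102.7 178.9]
tool shift [ 185.7 -371.8    9.3] turn z units -13.55
```

View pics/w3.png

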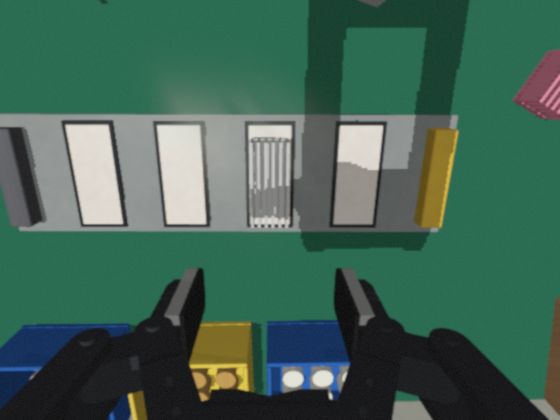

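Sink82 sits at (634.2, 42.0) and 178.9°, within about 1 mm of its mark. Next is sink98.

{"method": "apply_moves", "body": {"steps": [[0.6,18,-36,0,0,0,0],[0.6,19,-38,0,0,0,0],[0.6,19,-38,0,0,0,0],[0.6,19,-38,0,0,0,0],[0.6,19,-38,0,0,0,0],[0.6,19,-38,0,0,0,0],[0.6,19,-38,0,0,0,0],[0.6,19,-38,0,0,0,0]]}}

```text
time: 9.1
tool_pos: [476.4, -258.9, 210.4]
tcp_rot: [-180.0, 0.0, 178.9]
ft_force: [1.2, 0.2, 0.4]
finger_gap: 68.2
grip_force: 0.0
```

{"method": "apply_moves", "body": {"steps": [[0.6,19,-38,0,0,0,0],[0.6,16,-32,0,0,0,0],[0.6,0,0,0,0,0,1],[0.6,0,0,0,0,0,1],[0.6,0,0,0,0,0,1],[0.6,0,0,0,0,0,1],[0.6,0,0,0,0,0,1],[0.6,0,0,0,0,0,1]]}}

```text
time: 9.9
tool_pos: [441.1, -326.9, 210.2]
tcp_rot: [180.0, -0.0, 148.7]
ft_force: [-0.6, -0.4, 0.7]
finger_gap: 68.6
grip_force: 0.0
```

{"method": "apply_moves", "body": {"steps": [[0.6,0,0,0,0,0,1],[0.6,0,0,0,0,0,1],[0.6,0,0,0,0,0,1],[0.6,0,0,0,0,0,1],[0.6,0,0,0,0,0,1],[0.6,0,0,0,0,0,1],[0.6,0,0,0,0,0,1],[0.6,0,0,0,0,0,1]]}}

```text
time: 10.7
tool_pos: [441.1, -326.9, 210.2]
tcp_rot: [-180.0, -0.0, 108.7]
ft_force: [0.1, -0.3, -0.3]
finger_gap: 68.3
grip_force: 0.0
```

{"method": "apply_moves", "body": {"steps": [[0.6,0,0,0,0,0,1],[0.6,0,0,0,0,0,1],[0.6,0,0,0,0,0,1],[0.6,0,0,0,0,0,1],[0.6,0,0,0,0,0,1],[0.6,0,0,0,0,0,1],[0.6,0,0,0,0,0,1],[0.6,0,0,0,0,0,0.4]]}}

```text
time: 11.5
tool_pos: [441.1, -326.9, 210.2]
tcp_rot: [-180.0, -0.0, 71.7]
ft_force: [-0.5, -0.8, 0.8]
finger_gap: 68.1
grip_force: 0.0
```

```bash
python3 -c "
from h import *
st,s,T=look('w4')
q=[q for q in sinks(s,T) if q[3]>90 and abs(q[1]+327)<30][0]; go(st,q[0],q[1],7.5,q[4])"
```

```text
t 11.5 [ 441.1 -326.9  210.2] [-180.    -0.    71.7] gap 68.1
sink x,y,w,l,ang,ztop [ 374.6 -519.3   36.2  203.     3.8   44.6]
sink x,y,w,l,ang,ztop [ 594.3 -506.7   24.5  128.5    2.8   43.9]
sink x,y,w,l,ang,ztop [ 441.3 -327.1   36.1   99.5   66.7   37.2]
sink x,y,w,l,ang,ztop [ 600.2 -223.5   13.    52.1  161.7   26.2]
  (on-mark height) [ 535.8 -647.7   36.5   45.4  161.7   48.3]
  (on-mark height) [ 376.  -553.2  100.3  201.8    2.    48. ]
  (on-mark height) [ 596.  -584.5  126.2  179.9   92.4   48.1]
  (on-mark height) [ 441.6 -325.8   35.3   96.2   66.7   37.2]
mark [ 435.5 -340.9   40.2   93.8   66.6]
tool shift [ -0.1   0.2 202.7] turn z units 1.01
```

{"method": "apply_moves", "body": {"steps": [[0.6,0,0,35,0,0,1],[0.6,0,0,40,0,0,0],[0.6,0,0,40,0,0,0],[0.6,0,0,38,0,0,0],[0.6,0,0,28,0,0,0],[0.6,0,0,15,0,0,0],[0.6,0,0,6,0,0,0],[0.6,0,0,0,0,0,0]]}}

```text
time: 12.35
tool_pos: [441.2, -327.0, 8.4]
tcp_rot: [-180.0, -0.0, 66.9]
ft_force: [-0.1, 0.4, 0.1]
finger_gap: 68.2
grip_force: 0.0
```

{"method": "apply_moves", "body": {"steps": [[-0.6,0,0,0,0,0,0],[-0.6,0,0,0,0,0,0],[-0.6,0,0,0,0,0,0],[-0.6,0,0,0,0,0,0],[-0.6,0,0,0,0,0,0],[-0.6,0,0,0,0,0,0],[-0.6,0,0,0,0,0,0],[-0.6,0,0,0,0,0,0]]}}

```text
time: 13.15
tool_pos: [442.2, -327.9, 10.2]
tcp_rot: [179.8, 0.1, 66.9]
ft_force: [-0.2, 0.4, 5.9]
finger_gap: 35.3
grip_force: 41.8
```

{"method": "apply_moves", "body": {"steps": [[-0.6,0,0,-10,0,0,0],[-0.6,0,0,-20,0,0,0.6],[-0.6,0,0,-30,0,0,1],[-0.6,0,0,-30,0,0,1],[-0.6,0,0,-30,0,0,1],[-0.6,0,0,-20,0,0,1],[-0.6,0,0,0,0,0,1],[-0.6,0,0,0,0,0,1]]}}

```text
time: 13.95
tool_pos: [441.7, -327.4, 150.5]
tcp_rot: [179.8, -0.0, 33.7]
ft_force: [0.8, 0.1, -3.1]
finger_gap: 35.1
grip_force: 40.8
```

{"method": "apply_moves", "body": {"steps": [[-0.6,0,0,0,0,0,1],[-0.6,0,0,0,0,0,1],[-0.6,0,0,0,0,0,1],[-0.6,0,0,0,0,0,1],[-0.6,0,0,0,0,0,1],[-0.6,0,0,0,0,0,1],[-0.6,0,0,0,0,0,1],[-0.6,0,0,0,0,0,0]]}}

```text
time: 14.75
tool_pos: [441.1, -326.9, 149.0]
tcp_rot: [180.0, -0.0, -1.2]
ft_force: [-0.3, 0.1, -1.2]
finger_gap: 35.4
grip_force: 40.7
```

{"method": "apply_moves", "body": {"steps": [[-0.6,10,-25,0,0,0,0],[-0.6,15,-36,0,0,0,0],[-0.6,15,-37,0,0,0,0],[-0.6,15,-37,0,0,0,0],[-0.6,15,-37,0,0,0,0],[-0.6,15,-37,0,0,0,0],[-0.6,15,-37,0,0,0,0],[-0.6,15,-37,0,0,0,0]]}}

```text
time: 15.55
tool_pos: [561.8, -44.5, 148.9]
tcp_rot: [180.0, -0.0, -0.9]
ft_force: [1.8, -0.3, -1.0]
finger_gap: 35.3
grip_force: 40.7
```

{"method": "apply_moves", "body": {"steps": [[-0.6,15,-37,0,0,0,0],[-0.6,15,-37,0,0,0,0],[-0.6,15,-37,0,0,0,0],[-0.6,15,-37,0,0,0,0],[-0.6,10,-25,0,0,0,0],[-0.6,0,0,0,0,0,0],[-0.6,0,0,0,0,0,0],[-0.6,0,0,0,0,0,0]]}}

```text
time: 16.35
tool_pos: [634.3, 124.7, 148.3]
tcp_rot: [180.0, 0.0, -1.0]
ft_force: [0.7, 0.4, -2.2]
finger_gap: 35.1
grip_force: 40.8
```

```bash
python3 -c "
from h import *
st,s,T=look('w5');go(st,635.4,131.8,23,-1.1)"
```

```text
t 16.35 [634.3 124.7 148.3] [180.   0.  -1.] gap 35.1
sink x,y,w,l,ang,ztop [460.8 127.4  33.9  41.3 179.   37.6]
sink x,y,w,l,ang,ztop [ 443.3 -116.9   33.4   83.5   47.8   36.5]
sink x,y,w,l,ang,ztop [633.2  41.   41.7  86.9 179.   44.1]
  (on-mark height) [ 448.2 -112.8   31.3   73.8   48.1   36.6]
  (on-mark height) [467.8 127.1  33.   40.  178.   37.8]
  (on-mark height) [635.2  42.4  38.9  83.8 178.9  44.1]
mark [631.6 -48.5  42.2 103.8 178.8]
tool shift [  1.   -7.1 125.3] turn z units 0.01
```

View pics/w5.png

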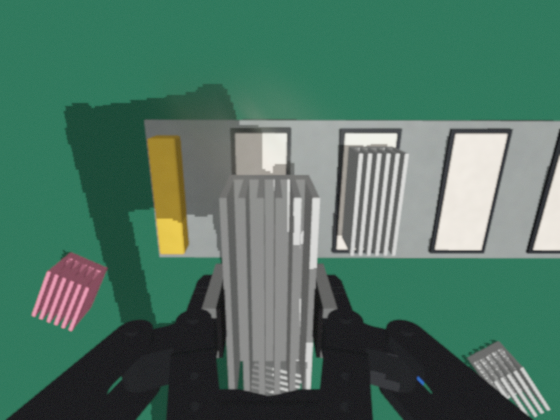

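Sink98 is held with its far top edge at row 194, so it is centred within about 1 mm. The yellow bar is on the left at column 168, and mark_d lies below.

{"method": "apply_moves", "body": {"steps": [[-0.6,0.5,-3.5,10,0,0,0],[-0.6,0.5,-3.5,20,0,0,0],[-0.6,0,0,30,0,0,0],[-0.6,0,0,30,0,0,0],[-0.6,0,0,20,0,0,0],[-0.6,0,0,10,0,0,0],[-0.6,0,0,3,0,0,0],[-0.6,0,0,0,0,0,0]]}}

```text
time: 17.2
tool_pos: [636.0, 132.3, 25.6]
tcp_rot: [-180.0, -0.0, -1.1]
ft_force: [0.6, 0.7, -1.8]
finger_gap: 35.3
grip_force: 40.8
```

{"method": "apply_moves", "body": {"steps": [[-0.6,0,0,3,0,0,0],[-0.6,0,0,2,0,0,0],[-0.6,0,0,1,0,0,0],[-0.6,0,0,1,0,0,0],[-0.6,0,0,1,0,0,0],[-0.6,0,0,0,0,0,0],[-0.6,0,0,0,0,0,0],[-0.6,0,0,0,0,0,0]]}}

```text
time: 18.0
tool_pos: [635.8, 132.5, 17.4]
tcp_rot: [180.0, -0.0, -1.1]
ft_force: [0.2, -0.7, -1.7]
finger_gap: 35.2
grip_force: 40.8
```

{"method": "apply_moves", "body": {"steps": [[-0.6,0,-0.5,0.5,0,0,0],[-0.6,0,0,0.5,0,0,0],[-0.6,0,0,0.5,0,0,0],[-0.6,0,0,0.5,0,0,0],[-0.6,0,0,0,0,0,0],[-0.6,0,0,0,0,0,0],[-0.6,0,0,0,0,0,0],[-0.6,0,0,0,0,0,0]]}}

```text
time: 18.8
tool_pos: [635.8, 132.6, 17.2]
tcp_rot: [180.0, 0.0, -1.1]
ft_force: [-10.0, -3.4, 14.6]
finger_gap: 35.4
grip_force: 42.9
```

{"method": "apply_moves", "body": {"steps": [[0.4,0,0,0,0,0,0],[0.4,0,0,0,0,0,0],[0.4,0,0,0,0,0,0],[0.4,0,0,0,0,0,0],[0.4,0,0,-10,0,0,0],[0.4,0,0,-30,0,0,0],[0.4,0,0,-45,0,0,0],[0.4,0,0,-45,0,0,0]]}}

```text
time: 19.6
tool_pos: [635.0, 132.9, 146.6]
tcp_rot: [180.0, 0.1, -1.1]
ft_force: [1.0, 0.4, 0.2]
finger_gap: 59.8
grip_force: 0.0
```

{"method": "apply_moves", "body": {"steps": [[0.4,-25,1,-45,0,0,0],[0.4,-36,2,-15,0,0,0],[0.6,-40,3,0,0,0,0],[0.6,-40,3,0,0,0,0],[0.6,-40,2,0,0,0,0],[0.6,0,0,0,0,0,-1],[0.6,0,0,0,0,0,-1],[0.6,0,0,0,0,0,-1]]}}

```text
time: 20.4
tool_pos: [455.1, 125.5, 205.1]
tcp_rot: [180.0, -0.1, 14.1]
ft_force: [0.0, -0.3, 0.9]
finger_gap: 68.7
grip_force: 0.0
```

{"method": "apply_moves", "body": {"steps": [[0.6,0,0,0,0,0,-1],[0.6,0,0,0,0,0,-1],[0.6,0,0,0,0,0,-1],[0.6,0,0,0,0,0,-1],[0.6,0,0,0,0,0,-1],[0.6,0,0,0,0,0,-1],[0.6,0,0,0,0,0,-1],[0.6,0,0,0,0,0,-1]]}}

```text
time: 21.2
tool_pos: [455.4, 125.5, 204.8]
tcp_rot: [180.0, -0.0, 54.1]
ft_force: [-0.1, 0.3, 0.1]
finger_gap: 68.2
grip_force: 0.0
```

{"method": "apply_moves", "body": {"steps": [[0.6,0,0,0,0,0,-1],[0.6,0,0,0,0,0,-1],[0.6,0,0,0,0,0,-1],[0.6,0,0,0,0,0,-0.5],[0.6,0,0,0,0,0,0],[0.6,0,0,0,0,0,0],[0.6,0,0,0,0,0,0],[0.6,0,0,0,0,0,0]]}}

```text
time: 22.0
tool_pos: [455.3, 125.4, 204.1]
tcp_rot: [180.0, -0.0, 71.4]
ft_force: [0.8, 0.2, 0.1]
finger_gap: 68.2
grip_force: 0.0
```

```bash
python3 -c "
from h import *
st,s,T=look('w6')
q=[q for q in sinks(s,T) if 45<q[3]<60 and abs(q[1]-124)<15][0]; go(st,q[0],q[1],9,q[4])"
```

```text
t 22.0 [455.3 125.4 204.1] [180.   -0.   71.4] gap 68.2
sink x,y,w,l,ang,ztop [ 435.1 -110.4   43.3   69.8   36.2   36.9]
sink x,y,w,l,ang,ztop [635.7  41.4  45.6  90.5 178.9  44.4]
sink x,y,w,l,ang,ztop [455.7 124.4  35.8  51.9  71.   37.2]
sink x,y,w,l,ang,ztop [637.8 132.1  40.  107.1 178.9  44.5]
  (on-mark height) [ 435.6 -106.2   37.8   64.2   35.7   37. ]
  (on-mark height) [633.4  43.5  41.4  86.4 178.9  44.4]
  (on-mark height) [456.1 125.4  35.   48.9  71.   37.2]
  (on-mark height) [635.5 133.2  38.  102.2 178.9  44.5]
mark [ 630.4 -138.8   42.1  104.4  178.5]
mark [632.4 -48.7  42.2 104.6 178.8]
tool shift [ -0.8   0.8 195.1] turn z units 0.08
```

View pics/w6.png

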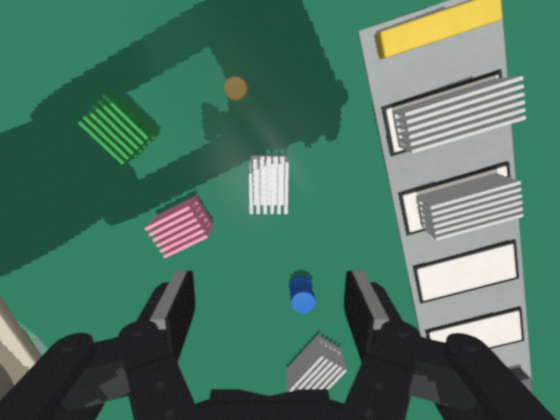

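Sink50 is at (268,183), with its fins along the tool x axis. The pink one at (180,228) is near, so I use a narrower opening.

{"method": "apply_moves", "body": {"steps": [[0.3,-0.8,0.8,35,0,0,0.1],[0.3,0,0,40,0,0,0],[0.3,0,0,40,0,0,0],[0.3,0,0,35,0,0,0],[0.3,0,0,25,0,0,0],[0.3,0,0,14,0,0,0],[0.3,0,0,5,0,0,0],[0.3,0,0,0,0,0,0]]}}

```text
time: 22.85
tool_pos: [456.0, 124.5, 10.2]
tcp_rot: [-180.0, 0.0, 70.9]
ft_force: [0.1, -0.3, 0.1]
finger_gap: 55.7
grip_force: 0.0
```

{"method": "apply_moves", "body": {"steps": [[-0.6,0,0,0,0,0,0],[-0.6,0,0,0,0,0,0],[-0.6,0,0,0,0,0,0],[-0.6,0,0,0,0,0,0],[-0.6,0,0,0,0,0,0],[-0.6,0,0,0,0,0,0],[-0.6,0,0,0,0,0,0],[-0.6,0,0,0,0,0,0]]}}

```text
time: 23.65
tool_pos: [457.4, 124.7, 11.8]
tcp_rot: [179.8, -0.1, 70.9]
ft_force: [-0.7, -0.3, 6.6]
finger_gap: 35.4
grip_force: 41.5
```

{"method": "apply_moves", "body": {"steps": [[-0.6,0,0,-10,0,0,0],[-0.6,0,0,-20,0,0,0.4],[-0.6,0,0,-30,0,0,1],[-0.6,0,0,-30,0,0,1],[-0.6,0,0,-30,0,0,1],[-0.6,0,0,-20,0,0,1],[-0.6,0,0,0,0,0,1],[-0.6,0,0,0,0,0,1]]}}

```text
time: 24.45
tool_pos: [456.5, 124.5, 152.0]
tcp_rot: [179.9, -0.1, 38.7]
ft_force: [0.2, -0.1, -1.5]
finger_gap: 35.6
grip_force: 40.6
```

{"method": "apply_moves", "body": {"steps": [[-0.6,0,0,0,0,0,1],[-0.6,0,0,0,0,0,1],[-0.6,0,0,0,0,0,1],[-0.6,0,0,0,0,0,1],[-0.6,0,0,0,0,0,1],[-0.6,0,0,0,0,0,1],[-0.6,0,0,0,0,0,1],[-0.6,0,0,0,0,0,1]]}}

```text
time: 25.25
tool_pos: [455.7, 124.4, 150.7]
tcp_rot: [-180.0, -0.0, -1.3]
ft_force: [0.2, -0.1, -0.5]
finger_gap: 35.6
grip_force: 40.6
```

{"method": "apply_moves", "body": {"steps": [[-0.6,15,22,0,0,0,0],[-0.6,25,36,0,0,0,0],[-0.6,25,36,0,0,0,0],[-0.6,25,36,0,0,0,0],[-0.6,25,36,0,0,0,0],[-0.6,25,36,0,0,0,0],[-0.6,25,36,0,0,0,0],[-0.6,15,21,0,0,0,0]]}}

```text
time: 26.05
tool_pos: [631.9, -141.0, 150.6]
tcp_rot: [180.0, -0.0, -1.2]
ft_force: [0.9, 0.9, 0.1]
finger_gap: 35.5
grip_force: 40.6
```

{"method": "apply_moves", "body": {"steps": [[-0.6,0,0,20,0,0,0],[-0.6,0,0,20,0,0,0],[-0.6,0,0,0,0,0,0],[-0.6,0,0,0,0,0,0],[-0.6,0,0,0,0,0,0],[-0.6,0,0,0,0,0,0],[-0.6,0,0,0,0,0,0],[-0.6,0,0,0,0,0,0]]}}

```text
time: 26.85
tool_pos: [631.2, -137.9, 110.7]
tcp_rot: [180.0, -0.1, -1.1]
ft_force: [0.1, 0.5, -0.6]
finger_gap: 35.7
grip_force: 40.6
```

```bash
python3 -c "
from h import *
st,s,T=look('w7');go(st,630.2,-138.4,23,-1.1)"
```

```text
t 26.85 [ 631.2 -137.9  110.7] [180.   -0.1  -1.1] gap 35.7
sink x,y,w,l,ang,ztop [630.5  27.7  38.2  95.  164.6  44.1]
  (on-mark height) [632.9  24.4  33.1  90.1 164.6  44.2]
tool shift [-1.   0.5 87.7] turn z units 0.01
```

View pics/w7.png

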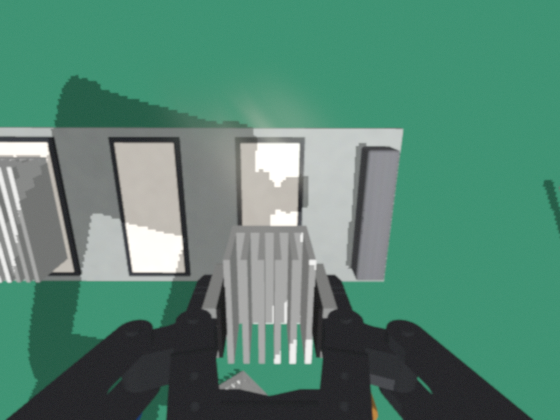

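Sink50 is held level and centred between the fingers, over mark_a beside the grey bar at column 375. I'll lower it.

{"method": "apply_moves", "body": {"steps": [[-0.6,-0.5,0.5,15,0,0,0],[-0.6,-0.5,0,25,0,0,0],[-0.6,0,0,25,0,0,0],[-0.6,0,0,13,0,0,0],[-0.6,0,0,7,0,0,0],[-0.6,0,0,3,0,0,0],[-0.6,0,0,2,0,0,0],[-0.6,0,0,1,0,0,0]]}}

```text
time: 27.7
tool_pos: [630.8, -138.7, 20.0]
tcp_rot: [180.0, -0.1, -1.1]
ft_force: [0.1, -0.1, 0.1]
finger_gap: 35.3
grip_force: 40.6
```

{"method": "apply_moves", "body": {"steps": [[-0.6,0,0,0.5,0,0,0],[-0.6,0,0,0.5,0,0,0],[-0.6,0,0,0,0,0,0],[-0.6,0,0,0,0,0,0],[-0.6,0,0,0,0,0,0],[-0.6,0,0,0,0,0,0],[-0.6,0,0,0,0,0,0],[-0.6,0,0,0,0,0,0]]}}

```text
time: 28.5
tool_pos: [630.5, -138.6, 18.9]
tcp_rot: [180.0, -0.1, -1.1]
ft_force: [-0.2, 0.9, 6.1]
finger_gap: 35.2
grip_force: 41.4
```

{"method": "apply_moves", "body": {"steps": [[0.4,0,0,0,0,0,0],[0.4,0,0,0,0,0,0],[0.4,0,0,0,0,0,0],[0.4,0,0,0,0,0,0],[0.4,0,0,-10,0,0,0],[0.4,0,0,-30,0,0,0],[0.4,0,0,-45,0,0,0],[0.4,0,0,-45,0,0,0]]}}

```text
time: 29.3
tool_pos: [629.2, -138.2, 149.3]
tcp_rot: [-180.0, 0.1, -1.1]
ft_force: [1.3, -0.2, -0.2]
finger_gap: 60.0
grip_force: 0.0
```

{"method": "apply_moves", "body": {"steps": [[0.4,-37,-4,-45,0,0,0],[0.4,-40,-4,-15,0,0,0],[0.4,-40,-4,0,0,0,0],[0.4,-40,-4,0,0,0,0],[0.4,-40,-4,0,0,0,0],[0.4,0,0,0,0,0,-1],[0.4,0,0,0,0,0,-1],[0.4,0,0,0,0,0,-1]]}}

```text
time: 30.1
tool_pos: [438.5, -115.4, 202.6]
tcp_rot: [179.9, -0.1, 14.1]
ft_force: [0.7, -0.3, 0.8]
finger_gap: 59.6
grip_force: 0.0
```

{"method": "apply_moves", "body": {"steps": [[0.4,0,0,0,0,0,-1],[0.4,0,0,0,0,0,-1],[0.4,0,0,0,0,0,-1],[0.4,0,0,0,0,0,-1],[0.4,0,0,0,0,0,-0.6],[0.4,0,0,0,0,0,0],[0.4,0,0,0,0,0,0],[0.4,0,0,0,0,0,0]]}}

```text
time: 30.9
tool_pos: [438.7, -115.4, 201.8]
tcp_rot: [180.0, -0.0, 36.9]
ft_force: [-0.3, 0.4, 0.3]
finger_gap: 59.8
grip_force: 0.0
```

```bash
python3 -c "
from h import *
st,s,T=look('w8')
q=[q for q in sinks(s,T) if 60<q[3]<75 and abs(q[1]+114)<15][0]; go(st,q[0],q[1],9,q[4])"
```

```text
t 30.9 [ 438.7 -115.4  201.8] [180.   -0.   36.9] gap 59.8
sink x,y,w,l,ang,ztop [ 70.  -13.4  28.2  32.   83.7  42.1]
sink x,y,w,l,ang,ztop [ 445.9 -514.7   39.9   63.3    2.6   44.2]
sink x,y,w,l,ang,ztop [ 434.1 -115.1   36.1   68.1   36.1   37.1]
sink x,y,w,l,ang,ztop [ 603.4 -208.9   16.9   51.5  178.    26. ]
sink x,y,w,l,ang,ztop [ 645.7 -210.1   18.3   40.5  179.3   26.1]
sink x,y,w,l,ang,ztop [ 629.8 -138.3   41.6   57.   179.    44.4]
  (on-mark height) [ 430.1 -515.5   37.7   83.3   52.3   47.2]
  (on-mark height) [ 435.3 -114.3   35.3   65.2   35.6   37.1]
  (on-mark height) [ 628.1 -137.6   38.9   53.6  179.    44.4]
tool shift [ -3.5  -3.  192.8] turn z units 0.15
```

View pics/w8.png

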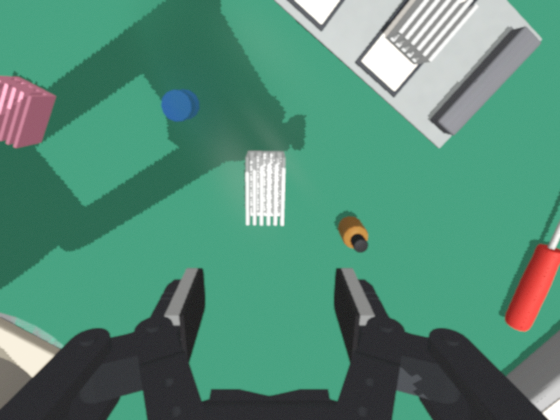

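Sink66 is at (266,188). The bottle at (352,235) is well clear of the right finger at this opening, so I pick it up.

{"method": "apply_moves", "body": {"steps": [[0.3,-3.5,-3,35,0,0,0.15],[0.3,0,0,40,0,0,0],[0.3,0,0,40,0,0,0],[0.3,0,0,35,0,0,0],[0.3,0,0,25,0,0,0],[0.3,0,0,12,0,0,0],[0.3,0,0,5,0,0,0],[0.3,0,0,0,0,0,0]]}}

```text
time: 31.75
tool_pos: [434.3, -115.2, 9.9]
tcp_rot: [180.0, -0.0, 36.2]
ft_force: [-0.7, -0.6, 0.8]
finger_gap: 55.6
grip_force: 0.0
```

{"method": "apply_moves", "body": {"steps": [[-0.6,0,0,0,0,0,0],[-0.6,0,0,0,0,0,0],[-0.6,0,0,0,0,0,0],[-0.6,0,0,0,0,0,0],[-0.6,0,0,0,0,0,0],[-0.6,0,0,0,0,0,0],[-0.6,0,0,0,0,0,0],[-0.6,0,0,0,0,0,0]]}}

```text
time: 32.55
tool_pos: [435.6, -115.7, 11.3]
tcp_rot: [179.8, -0.1, 36.2]
ft_force: [0.7, -0.3, 7.0]
finger_gap: 35.3
grip_force: 41.6
```

{"method": "apply_moves", "body": {"steps": [[-0.6,0,0,-10,0,0,0],[-0.6,0,0,-20,0,0,0],[-0.6,0,0,-30,0,0,0],[-0.6,0,0,-30,0,0,0.5],[-0.6,0,0,-30,0,0,1],[-0.6,0,0,-20,0,0,1],[-0.6,0,0,0,0,0,1],[-0.6,0,0,0,0,0,1]]}}

```text
time: 33.35
tool_pos: [434.6, -115.3, 151.5]
tcp_rot: [179.9, -0.1, 13.5]
ft_force: [-0.6, 1.1, -1.0]
finger_gap: 35.3
grip_force: 40.6
```

{"method": "apply_moves", "body": {"steps": [[-0.6,0,0,0,0,0,1],[-0.6,0,0,0,0,0,1],[-0.6,0,0,0,0,0,1],[-0.6,0,0,0,0,0,0],[-0.6,0,0,0,0,0,0],[-0.6,0,0,0,0,0,0],[-0.6,0,0,0,0,0,0],[-0.6,0,0,0,0,0,0]]}}

```text
time: 34.15
tool_pos: [434.0, -115.1, 149.6]
tcp_rot: [180.0, 0.0, -1.3]
ft_force: [-0.2, -0.3, -0.3]
finger_gap: 35.5
grip_force: 40.6
```

{"method": "apply_moves", "body": {"steps": [[-0.6,20,-7,0,0,0,0],[-0.6,33,-12,0,0,0,0],[-0.6,33,-12,0,0,0,0],[-0.6,33,-12,0,0,0,0],[-0.6,33,-12,0,0,0,0],[-0.6,30,-11,0,0,0,0],[-0.6,14.5,-5.3,0,0,0,0],[-0.6,0,0,0,0,0,0]]}}

```text
time: 34.95
tool_pos: [633.4, -47.4, 149.0]
tcp_rot: [-180.0, 0.0, -1.2]
ft_force: [-0.3, -0.3, -1.4]
finger_gap: 35.1
grip_force: 40.6
```

{"method": "apply_moves", "body": {"steps": [[-0.6,0,0,15,0,0,0],[-0.6,0,0,30,0,0,0],[-0.6,0,0,30,0,0,0],[-0.6,0,0,20,0,0,0],[-0.6,0,0,10,0,0,0],[-0.6,0,0,0,0,0,0],[-0.6,0,0,0,0,0,0],[-0.6,0,0,0,0,0,0]]}}

```text
time: 35.75
tool_pos: [633.3, -48.7, 46.4]
tcp_rot: [180.0, -0.2, -1.3]
ft_force: [0.0, -0.0, -1.1]
finger_gap: 35.4
grip_force: 40.6
```

Shift −1 in x; then 26 mm down.

{"method": "apply_moves", "body": {"steps": [[-0.6,-1,-0.4,5,0,0,0],[-0.6,0,0,10,0,0,0],[-0.6,0,0,6,0,0,0],[-0.6,0,0,3,0,0,0],[-0.6,0,0,1,0,0,0],[-0.6,0,0,1,0,0,0],[-0.6,0,0,0,0,0,0],[-0.6,0,0,0,0,0,0]]}}

```text
time: 36.55
tool_pos: [631.4, -47.9, 18.8]
tcp_rot: [180.0, -0.0, -1.3]
ft_force: [-0.2, -1.1, -1.6]
finger_gap: 35.4
grip_force: 40.6
```

{"method": "apply_moves", "body": {"steps": [[-0.6,0,0,0.5,0,0,0],[-0.6,0,0,0.5,0,0,0],[-0.6,0,0,0.5,0,0,0],[-0.6,0,0,0,0,0,0],[-0.6,0,0,0,0,0,0],[-0.6,0,0,0,0,0,0],[-0.6,0,0,0,0,0,0],[-0.6,0,0,0,0,0,0]]}}

```text
time: 37.35
tool_pos: [631.4, -48.0, 18.3]
tcp_rot: [180.0, -0.0, -1.3]
ft_force: [-5.2, 1.2, 8.0]
finger_gap: 34.9
grip_force: 41.7
```

Contact again. I release, rise, and look at the whole row.

{"method": "apply_moves", "body": {"steps": [[0.4,0,0,0,0,0,0],[0.4,0,0,0,0,0,0],[0.4,0,0,0,0,0,0],[0.4,0,0,0,0,0,0],[0.4,0,0,-10,0,0,0],[0.4,0,0,-30,0,0,0],[0.4,0,0,-45,0,0,0],[0.4,0,0,-45,0,0,0]]}}

```text
time: 38.15
tool_pos: [630.4, -47.8, 148.4]
tcp_rot: [-180.0, 0.1, -1.3]
ft_force: [1.0, 0.4, -0.8]
finger_gap: 59.8
grip_force: 0.0
```

{"method": "apply_moves", "body": {"steps": [[0.4,0,-20,-40,0,0,0],[0.4,0,-20,-40,0,0,0],[0.4,0,-10,-40,0,0,0],[0.4,0,0,0,0,0,0],[0.4,0,0,0,0,0,0],[0.4,0,0,0,0,0,0],[0.4,0,0,0,0,0,0],[0.4,0,0,0,0,0,0]]}}

```text
time: 38.95
tool_pos: [631.5, 1.8, 265.3]
tcp_rot: [-180.0, 0.2, -1.4]
ft_force: [-0.8, -0.3, 0.1]
finger_gap: 59.9
grip_force: 0.0
```

Run:
```python
from h import *
from bench import r
st,s,T=look('w9')
# black plate outline: dark ring around each mark -> centre via plate region (dark, or enclosed) on plane z=7
hsv=cv2.cvtColor(s["color"],cv2.COLOR_BGR2GRAY)
P=cloud(s,T)
m=((hsv<70)&(abs(P[...,0]-632)<80)&(abs(P[...,1])<182)&(P[...,2]<20)&(P[...,2]>0)).astype(np.uint8)
for k in cv2.findContours(m,cv2.RETR_EXTERNAL,cv2.CHAIN_APPROX_NONE)[0]:
    if len(k)<60: continue
    p=cast(k[:,0],s["mtx"],T,7)[:,:2].astype(np.float32); q=cv2.minAreaRect(p); print("plate",np.array(q[0]),np.array(q[1]),q[2])
for n in["scene","side"]:
    s=r.snapshot(n);P=cloud(s,s["T"])
    b=(P[...,2]>44)&(P[...,2]<60)&(np.hypot(P[...,0]-449,P[...,1]+216)<25)
    print(n,"bottle",np.median(P[b],0))
    for q in sinks(s,s["T"],43):
        if abs(q[0]-632)<40 and abs(q[1])<180: print("  on-mark",q)
    cv2.imwrite(f"pics/{n}9.png",s["color"])
```

```text
t 38.95 [631.5   1.8 265.3] [-180.     0.2   -1.4] gap 59.9
sink x,y,w,l,ang,ztop [ 629.3 -138.6   42.9   53.1  178.7   44. ]
sink x,y,w,l,ang,ztop [629.9 -48.4  38.3  69.1 178.7  44.3]
sink x,y,w,l,ang,ztop [633.7  41.6  37.8  84.9 179.   44.4]
sink x,y,w,l,ang,ztop [635.7 132.4  42.4 101.7 178.8  44.4]
  (on-mark height) [ 630.4 -137.1   39.8   51.1  178.7   44. ]
  (on-mark height) [631.  -47.8  37.   66.8 178.7  44.3]
  (on-mark height) [634.8  41.   36.7  82.2 178.9  44.4]
  (on-mark height) [636.8 131.1  39.6  98.8 178.7  44.5]
mark [646.9 209.   35.5 103.5 176.1]
plate [653.7 108.2] [ 1.8 52.7] 88.8072509765625
plate [690.6 134.4] [ 4.3 41.8] 4.725757598876953
scene bottle [ 451.8 -216.4   50.2]
  on-mark [ 634.1 -139.2   37.2   56.3  178.6   42.5]
  on-mark [634.7 -49.3  38.2  72.7 178.4  42.7]
  on-mark [639.6  38.4  41.1  88.2 178.8  42.7]
  on-mark [640.3 128.8  42.3 103.5 179.   42.5]
side bottle [ 448.  -218.6   51.7]
  on-mark [ 627.4 -143.3   51.5   53.9   87.6   45.1]
  on-mark [628.4 -53.   53.2  68.8 180.   45.1]
  on-mark [634.8  79.3  99.9 141.   90.   45.2]
```

View pics/w9.png

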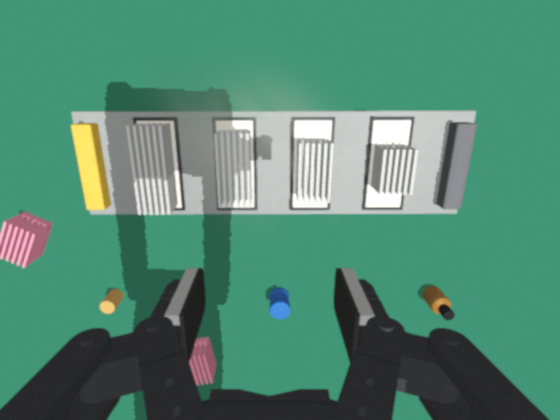

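View pics/scene9.png

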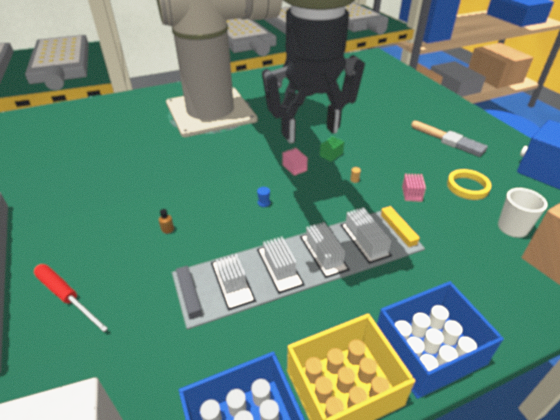

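```bash
python3 -c "
from bench import r
print(r.hand_in())"
```

```text
the job is handed in; nothing more can be done
None
```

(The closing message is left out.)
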